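# Scan the label of a stacked food tub

### The job

Draw the label scanner out of its holster by its orange head and lay it gently on the blue mat; let go, then take it again by its black handle, with no finger on the head. Aim its window squarely at the middle of the bar label on the upper tub from about 8 cm away and hold it still there for about a second. Then lay it gently back on the blue mat, right side up, and let go, without disturbing the tubs or the jar beside them.

Things in the scene. Friction and masses are not known exactly. Their poses are not given: they have to be found in the camera images.
- scanner: label scanner, 142 mm long, about 0.2 kg, lying flat. Origin: middle of its flat underside; x from handle to window, z up out of its top. Black ribbed handle: x -71 to +9 mm, 30 mm wide (y), 26 mm high (z 0 to 26); take it at x = -31 mm. Orange head: x +9 to +71 mm, 48 mm wide, 34 mm high (z 0 to 34); take it at x = +40 mm. The green button does nothing
- scanner_head: the orange head of the scanner, 62 x 48 x 34 mm, rigid with it; origin at the centre of the head, axes as the scanner's
- scanner_window (a point): centre of the scanner's dark window, on the far end face of the orange head (71 mm ahead of the scanner's origin, 17 mm above its underside). The scanner looks along the scanner's +x; axes as the scanner's
- holster: grey sleeve fixed to the table, 80 mm long, 48 mm wide, 36 mm high, low flanges at its sides (76 mm over them, 4 mm high). Open to +x and below. At the start the scanner lies on the table, all but 10 mm of its handle in the sleeve (3 to 4 mm play), head out; both frames then coincide. It is free once drawn 75 mm along the holster's +x
- mat: blue mat fixed to the table, 200 mm (x) by 130 mm (y), 3 mm thick; origin at the centre of its underside. It lies left or right of the holster. A big meat slicer stands left of all the work (x 0.37 to 0.9, y over 0.12 m, up to 0.5 m high at its middle); the way past its near edge is free 0.42 m above the table
- upper_tub: clear food tub with a blue lid, 99 (x) x 124 (y) x 59 mm, 0.35 kg, standing loose on the lid of a like tub; origin at the centre of its underside. Its labelled side looks to its -x
- lower_tub: the like tub that carries the upper one, loose, 0.45 kg; origin at the centre of its underside
- label: white label with black bars, 56 mm wide (y) by 28 mm high (z), on the side of the upper tub that faces the robot; origin at its centre, about 85 mm above the table. It faces along its own -x, so a scanner squarely aimed at it has its x axis along the label's +x
- spice_jar_c: small clear spice jar with a white cap, 46 mm across, 100 mm high, loose bystander; origin at the centre of its underside

How it is judged:
On the way, in this order (a step that is already met when the one before it is completed fails the run):
1. the scanner, out of the holster, lies right side up on the mat and the hand has let go of it (x of scanner in the frame of mat between -0.07 and 0.07 m and y of scanner in the frame of mat between -0.045 and 0.045 m and z of scanner in the frame of mat below 0.008 m and angle between scanner's own z axis and vertical below 0.105 rad and contact force between the fingers and scanner below 0.1 N and linear speed of scanner below 0.02 m/s and angular speed of scanner below 0.2 rad/s), for 0.2 s.
2. the scanner, held by its handle with no finger on the head, is aimed at the middle of the label from 40 to 130 mm, square to it within 23 degrees, and kept still (contact force between the fingers and scanner above 1 N and contact force between the fingers and scanner_head below 0.2 N and x of label in the frame of scanner_window between 0.04 and 0.13 m and y of label in the frame of scanner_window between -0.022 and 0.022 m and z of label in the frame of scanner_window between -0.015 and 0.015 m and x of scanner_window in the frame of label below -0.03 m and angle between the x axis of scanner and the x axis of label, either way round below 0.4 rad and linear speed of scanner below 0.03 m/s and angular speed of scanner below 0.2 rad/s), for 0.8 s.
At the end, for the whole second after the job is handed in: The scanner lies right side up on the mat (its middle at least 30 mm inside the mat's ends and 20 mm inside its sides, level within 6 degrees), released and at rest. Tubs and jar stand upright within 25 mm of where they were (all of step 1); the robot touches nothing.
It fails at once if a tub or the jar is shifted by more than 25 mm or tipped (distance of any of upper_tub, lower_tub, spice_jar_c from where it was at the start of the episode above 0.025 m or angle between any of upper_tub, spice_jar_c's own z axis and vertical above 0.3 rad).
It fails at once if the scanner is slammed or dropped on the mat (more than 60 N) (contact force between scanner and mat above 60 N).
It also fails if it takes over 72 s, if anything falls off the work surface, if the arm or the gripper's body presses on something with over 40 N, if the wrist force passes 120 N, or if a joint passes its speed limit or range.

### The arm

A 6-joint arm with a two-finger parallel gripper is mounted at the origin on a cart in front of the work surface, level with it; the furniture and walls round the work are solid. World frame = base frame: x ahead of the robot, y to its left, z up, the work surface at z = 0. Lengths are in m, angles in rad, forces in N, time in s.
With the tool pointing down it reaches from about 0.35 to 0.725 m from the base axis. Payload 4.3 kg.
Tool frame: the origin (TCP) lies on the centre line of the jaws, within the pads' length; the fingertips stand 19 mm ahead of it and the grasp point (between the pads) is the TCP (arm.finger_overhang is the distance from the TCP to the fingertips, in m); z points along the fingers, y is the line along which they close (so a half turn about z gives the same grasp; the last joint's range is limited). The gripper opens to 85 mm and grips with 20 to 120 N. Pads are 22 mm wide; open, the fingers measure 114 mm over their backs; the gripper's body (76 mm by 85 mm) begins 54 mm behind the grasp point. The pads swing forward as they close: fully open they stand 13 mm farther back than shut.
Start: joints at [1.119, 0.377, 0.081, 1.274, 0, 1.46], TCP at [0.193, 0.542, 0.25] pointing down, gripper open.
Joint ranges: [-2.72, 2.72], [-0.84, 1.66], [-1.02, 1.22], [-1.77, 2.12], [-1.37, 1.28], [-3.14, 3.14]. Speed limits (rad/s): [2.57, 2.57, 3.14, 3.14, 3.14, 3.14].

### API

Orientations are given as [roll, pitch, yaw] about the fixed x, y, z axes, in that order (R = Rz(yaw) Ry(pitch) Rx(roll)).
In Python, from station import arm gives the robot as it stands.
- The arm moves only by the tool jog_arm, never from a script. Its argument "motion" is one flat list of numbers, 6 for each row, row after row: the shift along the world's x, y, z in mm, then the turn, a rotation vector about the world's x, y, z in degrees. In form: [tx, ty, tz, rx, ry, rz, tx, ty, tz, rx, ry, rz, ...]. A call has 1 to 12 rows; each row shifts and turns the commanded pose from where the row before left it; what a row does not reach is not made up. A row lasts 1/8 s, in which the tool goes at most 62.5 mm and 10.7 degrees, less where a joint would pass 70% of its speed; a pose out of reach is approached as far as the arm can. A call with a gripper value outside its range is refused whole. "hand" is the closure, from -1 (fully open) to 1 (shut), set as the call begins (left out, the last holds). The fingers move at their own pace and stop on an object; "newtons" is the grip in N (left out, the last holds). Time passes only in rows, so rows that do not move let the fingers close. It gives the time, the measured TCP pose, the force, the opening and the grip force at its end, in the units of the state.
- arm.sense(): the state, without advancing time (a new reading comes with each control period).
- arm.snapshot(name): name is "scene" or "top" or "wrist"; returns the picture (480x640x3 uint8, red, green, blue); there is no depth.
- arm.camera_info(name): a dict with "intrinsics" (3x3 intrinsics, pixels), "origin" and "orientation" of the camera in the world; the wrist camera has in their place "tool_from_camera" (4x4, takes a point from camera to tool coordinates, whose origin is the TCP and whose axes are the flange's). Camera axes: x right, y down, z forward; pixel columns grow to the right and rows downward; lengths in m; the calibration is good to about 2 mm. A picture is of the moment at which its call begins: read the wrist's pose just before it. camera_info takes no time and is no camera call.
- arm.finish_job(): hands the job in; it is judged then, once.
Trained networks look in the newest picture that a camera, given by its name, has taken for a name from the list of things; names that differ only in an ending like _2 or _b are one class to them, and where a whole thing is asked for, a point or a joint stands for the part that bears it (a point fixed in the world has none). Each returns a list of dicts, best first, with "conf" (0 to 1); they miss things now and then, are a little off and sometimes report something else, mostly with a low value. They report only what shows in the picture. A call takes as long as a camera call.
- arm.cut_out(camera, label): "region" (480x640 bool, what is visible of it) and "box" ([left, top, width, height] in pixels, round what is visible of it).
The state is a dict: "clock": time; "joint_pos": joint angles; "qd": joint speeds; "effort": joint torques, N m; "tool_pos": TCP position; "ee_rot": TCP orientation; "force": force on the tool from outside, world axes, zero at the start; "torque": the same for the moment, N m; "grip_width": finger opening in m; "grip_force": force on a finger pad.
Only numpy, scipy, OpenCV 4.12 (cv2) and the standard library are available. Lean on these libraries where they do the work, as an engineer would, in place of code of your own. Each camera call takes 0.05 s, during which the arm holds its last target. There are 200 camera calls.

## Working session

There is one attempt and no reset: what is moved stays moved. The work goes in short steps, Python scripts to look and compute and a tool call to move; the robot and the scene stay as the last step left them, time stands still between calls to the robot, and variables do not carry over. Pictures are saved under pics/ and viewed, at most 10 in all, crops included, and the job is handed in when it is done.

Besides the shell and the picture viewer there is one more tool, called after "Emit:" as name(argument=value, ...) on one line, values as JSON. jog_arm: Moves the arm, as the interface text tells. Its arguments: {"type":"object","properties":{"motion":{"type":"array","items":{"type":"number"}},"hand":{"type":"number"},"newtons":{"type":"number"}},"required":["motion"]}

```bash
mkdir -p pics; ls
python3 - <<'E'
from station import arm
import cv2,numpy as np
print(arm.sense())
for n in("scene","top"):
    im=arm.snapshot(n); cv2.imwrite(f"pics/{n}0.png",im[:,:,::-1])
    ci=arm.camera_info(n); print(n,ci)
    for l in("scanner","scanner_head","holster","mat","upper_tub","label","spice_jar_c"):
        r=arm.cut_out(n,l); print(l,[(round(d['conf'],2),d['box'],int(d['region'].sum())) for d in r[:2]])
print(arm.camera_info("wrist"))
E
```

```text
pics
{'clock': 0.0, 'joint_pos': array([1.11867364e+00, 3.78071421e-01, 7.96470395e-02, 1.27443171e+00,
       3.92407521e-06, 1.46049481e+00]), 'qd': array([ 0.00033874,  0.00096642, -0.00102575, -0.00086412, -0.00140412,
        0.00018264]), 'effort': array([ 1.41094530e-03, -4.63604879e+01,  2.69875431e+01,  2.08706368e-02,
        2.43912888e-05, -1.05975282e-07]), 'tool_pos': array([0.19246276, 0.54117332, 0.24936428]), 'ee_rot': array([-3.13954583e+00, -2.30635184e-04,  2.79977124e+00]), 'force': array([-0.4257657 , -0.31690913,  0.15083962]), 'torque': array([-0.07053081, -0.0212529 , -0.01754151]), 'grip_force': 0.0, 'grip_width': 0.0854815939125868}
scene {'intrinsics': array([[557.39486394,   0.        , 325.12447649],
       [  0.        , 557.39486394, 246.23799623],
       [  0.        ,   0.        ,   1.        ]]), 'origin': array([0.06643212, 0.28179385, 0.60576975]), 'orientation': array([-2.24102964,  0.02221583, -2.21457639])}
scanner [(0.62, [372.5, 255.5, 42.7, 39.4], 1138)]
scanner_head [(0.73, [371.0, 252.5, 46.8, 45.2], 1227)]
holster [(0.88, [393.6, 273.0, 
[... 831 characters left out ...]
2.4, 44.3, 46.9], 1954)]
label [(0.41, [233.2, 200.8, 28.8, 7.9], 114)]
spice_jar_c [(0.91, [361.7, 156.6, 34.8, 42.2], 1003), (0.59, [341.1, 268.5, 29.0, 42.1], 1040)]
{'intrinsics': array([[333.70024224,   0.        , 316.55257992],
       [  0.        , 333.70024224, 236.35479594],
       [  0.        ,   0.        ,   1.        ]]), 'tool_from_camera': array([[ 4.34665428e-04, -9.56969799e-01, -2.90187205e-01,
         7.43809950e-02],
       [ 9.99999844e-01,  5.18137168e-04, -2.10816539e-04,
        -5.79171881e-04],
       [ 3.52101838e-04, -2.90187068e-01,  9.56969875e-01,
        -1.22984340e-01],
       [ 0.00000000e+00,  0.00000000e+00,  0.00000000e+00,
         1.00000000e+00]])}
```

View pics/scene0.png

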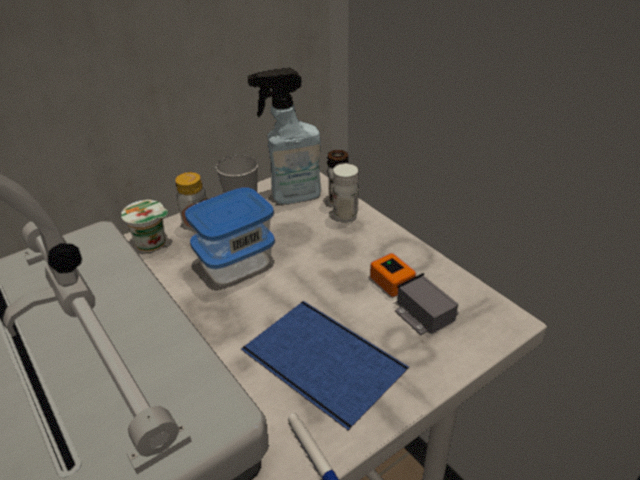

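View pics/top0.png

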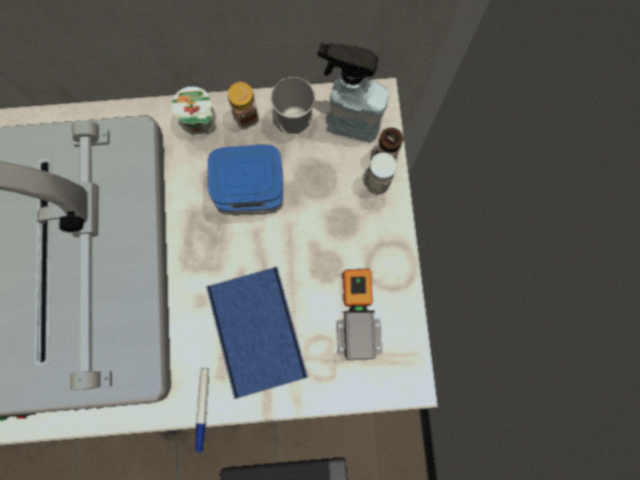

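```bash
cat > h.py <<'E'
from station import arm
import cv2,numpy as np
from scipy.spatial.transform import Rotation as R
np.set_printoptions(precision=4,suppress=True)
def cam(n):
    c=arm.camera_info(n); K=c['intrinsics']
    if n=='wrist':
        s=arm.sense(); T=np.eye(4); T[:3,:3]=R.from_euler('xyz',s['ee_rot']).as_matrix(); T[:3,3]=s['tool_pos']
        T=T@c['tool_from_camera']; return K,T[:3,3],T[:3,:3]
    return K,np.array(c['origin']),R.from_euler('xyz',c['orientation']).as_matrix()
def ray(c,uv):
    K,o,M=c; d=M@np.linalg.inv(K)@np.array([uv[0],uv[1],1.]); return o,d/np.linalg.norm(d)
def atz(c,uv,z):
    o,d=ray(c,uv); return o+d*(z-o[2])/d[2]
def tri(*prs):
    A=np.zeros((3,3));b=np.zeros(3);L=[]
    for c,uv in prs:
        o,d=ray(c,uv);P=np.eye(3)-np.outer(d,d);A+=P;b+=P@o;L.append((o,d))
    p=np.linalg.solve(A,b); return p,max(np.linalg.norm(np.cross(p-o,d)) for o,d in L)
def proj(c,p):
    K,o,M=c; q=K@(M.T@(np.asarray(p,float)-o)); return q[:2]/q[2]
def rect(reg):
    cs=max(cv2.findContours(reg.astype(np.uint8),0,2)[0],key=cv2.contourArea); return cs[:,0,:].astype(float)
def rectz(c,reg,z):
    pts=np.array([atz(c,p,z)[:2] for p in rect(reg)],np.float32)
    (x,y),(w,h),a=cv2.minAreaRect(pts*1000); return np.round([x,y,w,h,a],1)
E
python3 - <<'E'
from h import *
for n in("top","scene"):
    arm.snapshot(n); c=cam(n)
    for l,z in(("mat",.003),("scanner_head",.034),("holster",.036),("upper_tub",.118),("spice_jar_c",.1),("label",.085)):
        r=arm.cut_out(n,l)
        if r: print(n,l,round(r[0]['conf'],2),rectz(c,r[0]['region'],z))
E
```

```text
top mat 0.85 [485.  -11.6 200.9 130.2  11.1]
top scanner_head 0.72 [ 541.4 -192.1   48.2   61.9   85.1]
top holster 0.95 [ 461.8 -185.8   73.6   81.2   87. ]
top upper_tub 0.91 [728.1 -19.2 122.1 105.7  88.1]
top spice_jar_c 0.82 [ 718.9 -243.7   43.3   74.6   66. ]
top label 0.51 [687.5 -19.6  50.4   6.7  89.4]
scene mat 0.81 [485.4 -12.4 200.9 131.5  11.3]
scene scanner_head 0.87 [ 531.2 -180.7   67.    83.9   86. ]
scene holster 0.67 [ 454.1 -170.4   84.1  104.5   85.4]
scene upper_tub 0.73 [702.8  -9.4 128.6 153.1  85.3]
scene spice_jar_c 0.95 [ 681.1 -208.8   43.2  177.2   52.5]
scene label 0.66 [687.8 -17.9  61.4  35.2  85.7]
```

The views agree: mat at about (485, -12) with yaw 11°, head near (541, -192) with yaw about -4°, and label near (687, -19). In the top picture the head is at pixel (357,288), the holster at (361,335), the tub at (246,178) and the jar at (381,170). I'll raise the arm, then swing past the slicer.

Emit:
jog_arm(motion=[0,0,50,0,0,0,0,0,50,0,0,0,0,0,50,0,0,0,0,0,50,0,0,0,0,0,0,0,0,0], hand=-1)

```text
clock: 2.12
tool_pos: [0.1934, 0.5431, 0.4553]
ee_rot: [3.131, 0.001, 2.8]
force: [0.9, 1.1, -0.7]
grip_width: 0.0858
grip_force: 0.0
```

Emit:
jog_arm(motion=[17,-46,0,0,0,1,17,-46,0,0,0,1,17,-46,0,0,0,1,17,-46,0,0,0,1,17,-46,0,0,0,1,17,-46,0,0,0,1,17,-46,0,0,0,1,17,-46,0,0,0,1,17,-46,0,0,0,1,17,-46,0,0,0,1])

```text
clock: 3.38
tool_pos: [0.3626, 0.0802, 0.4492]
ee_rot: [-3.142, -0.001, 2.975]
force: [0.6, -0.0, 0.4]
grip_width: 0.0853
grip_force: 0.0
```

Emit:
jog_arm(motion=[18,-34,-31,0,0,0.7,18,-34,-31,0,0,0.7,18,-34,-31,0,0,0.7,18,-34,-31,0,0,0.7,18,-34,-31,0,0,0.7,18,-34,-31,0,0,0.7,18,-34,-31,0,0,0.7,18,-34,-31,0,0,0.7,0,0,0,0,0,0,0,0,0,0,0,0])

```text
clock: 4.62
tool_pos: [0.5058, -0.1895, 0.2019]
ee_rot: [3.14, -0.002, 3.072]
force: [0.3, 0.3, 0.8]
grip_width: 0.0852
grip_force: 0.0
```

Run:
```python
from h import *
ct=cam('top'); a=arm.snapshot('top'); 
cw=cam('wrist'); w=arm.snapshot('wrist'); cv2.imwrite('pics/w1.png',w[:,:,::-1])
cs=cam('scene'); s=arm.snapshot('scene')
print(arm.sense()['tool_pos'],arm.sense()['ee_rot'])
for l,z in(("scanner_head",.034),("holster",.036),("mat",.003)):
    r=arm.cut_out('wrist',l)
    if r: print(l,r[0]['conf'],r[0]['box'],rectz(cw,r[0]['region'],z))
# label & green button triangulation
r1=arm.cut_out('top','label');r2=arm.cut_out('scene','label')
m=lambda r:rect(r['region']).mean(0) if 0 else np.argwhere(r['region']).mean(0)[::-1]
if r1 and r2: print('label',r1[0]['conf'],tri((ct,m(r1[0])),(cs,m(r2[0]))))
def green(im):
    h=cv2.cvtColor(im,cv2.COLOR_RGB2HSV); k=cv2.inRange(h,(45,120,80),(80,255,255)); n,_,st,ce=cv2.connectedComponentsWithStats(k)
    return [(st[i,4],ce[i]) for i in range(1,n) if st[i,4]>3]
for n,im in(('top',a),('wrist',w),('scene',s)): print(n,green(im))
# head top via orange brightness
h=cv2.cvtColor(w,cv2.COLOR_RGB2HSV); k=cv2.inRange(h,(3,150,60),(22,255,255)); print('orange wrist',rectz(cw,k>0,.034))
```

```text
[ 0.5068 -0.1895  0.2034] [-3.1413  0.0014  3.0731]
scanner_head 0.6 [287.1, 218.1, 51.6, 72.7] [ 538.5 -195.4   46.5   67.7   87.1]
holster 0.92 [272.6, 121.3, 79.3, 97.2] [ 462.  -190.4   68.2   79.9   87.5]
mat 0.6 [413.2, 49.7, 158.4, 235.4] [484.7 -15.2 200.8 130.7  11.3]
label 0.53 (array([ 0.6884, -0.0185,  0.0831]), np.float64(0.00042922087820093993))
top [(np.int32(8), array([192.5, 119.5])), (np.int32(4), array([  1.5, 418. ]))]
wrist [(np.int32(72), array([312.5833, 220.625 ])), (np.int32(26), array([313.5, 270. ]))]
scene [(np.int32(7), array([163.4286, 213.7143])), (np.int32(11), array([149., 218.]))]
orange wrist [ 537.7 -194.9   45.7   66.1   86.9]
```

View pics/w1.png

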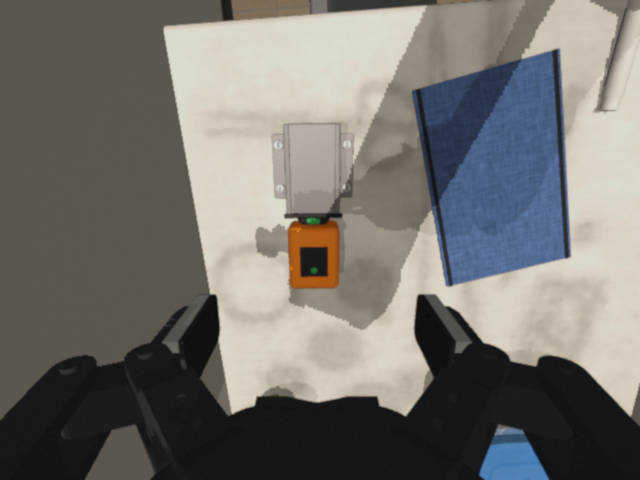

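Run:
```python
from h import *
C={n:cam(n) for n in('top','wrist','scene')}; P={}
for n in C:
    im=arm.snapshot(n); h=cv2.cvtColor(im,cv2.COLOR_RGB2HSV); k=cv2.inRange(h,(3,140,60),(22,255,255))
    r=arm.cut_out(n,'scanner_head')
    m=r[0]['region']; P[n]=np.argwhere(m).mean(0)[::-1]; print(n,r[0]['conf'],P[n])
for a,b in(('top','wrist'),('top','scene'),('wrist','scene')): print(a,b,tri((C[a],P[a]),(C[b],P[b])))
```

```text
Traceback (most recent call last):
IndexError: list index out of range
```

Run:
```python
from h import *
C={n:cam(n) for n in('top','wrist','scene')}; P={}
im={'wrist':arm.snapshot('wrist'),'top':cv2.imread('pics/top0.png')[:,:,::-1].copy(),'scene':cv2.imread('pics/scene0.png')[:,:,::-1].copy()}
win={'top':(335,255,385,312),'scene':(360,245,425,305),'wrist':(270,200,360,300)}
for n in C:
    h=cv2.cvtColor(im[n],cv2.COLOR_RGB2HSV); k=cv2.inRange(h,(3,140,60),(22,255,255)); a,b,c,d=win[n]
    m=np.zeros_like(k); m[b:d,a:c]=k[b:d,a:c]
    cs=cv2.convexHull(np.argwhere(m)[:,::-1].astype(np.int32)); mo=cv2.moments(cs); P[n]=np.array([mo['m10'],mo['m01']])/mo['m00']; print(n,P[n])
for a,b in(('top','wrist'),('top','scene'),('wrist','scene')): print(a,b,tri((C[a],P[a]),(C[b],P[b])))
```

```text
top [357.1477 287.3605]
wrist [314.3777 252.9416]
scene [391.0698 273.5761]
top wrist (array([ 0.5436, -0.1946,  0.014 ]), np.float64(0.0007604690448074165))
top scene (array([ 0.5435, -0.1925,  0.0199]), np.float64(0.0013108694421031875))
wrist scene (array([ 0.5445, -0.1943,  0.0173]), np.float64(0.002036809684981912))
```

Emit:
jog_arm(motion=[18,-2,-40,0,0,0.7,17,-2,-40,0,0,0,0,0,-40,0,0,0,0,0,-30,0,0,0,0,0,-15,0,0,0,0,0,-14,0,0,0,0,0,0,0,0,0,0,0,0,0,0,0])

```text
clock: 6.18
tool_pos: [0.5426, -0.1946, 0.0244]
ee_rot: [-3.141, 0.002, 3.084]
force: [-0.6, -0.8, 0.6]
grip_width: 0.085
grip_force: 0.0
```

Emit:
jog_arm(motion=[0,0,0,0,0,0,0,0,0,0,0,0,0,0,0,0,0,0,0,0,0,0,0,0,0,0,0,0,0,0,0,0,0,0,0,0,0,0,0,0,0,0,0,0,0,0,0,0], hand=1, newtons=35)

```text
clock: 7.18
tool_pos: [0.5423, -0.1945, 0.0241]
ee_rot: [-3.141, 0.001, 3.084]
force: [-0.8, 0.4, 5.9]
grip_width: 0.0475
grip_force: 37.6
```

Emit:
jog_arm(motion=[0,0,1.5,0,0,0,10,-0.6,0,0,0,0,10,-0.6,0,0,0,0,10,-0.6,0,0,0,0,10,-0.6,0,0,0,0])

```text
clock: 7.8
tool_pos: [0.5826, -0.1966, 0.0246]
ee_rot: [3.141, 0.0, 3.084]
force: [-0.1, 0.2, -2.0]
grip_width: 0.0473
grip_force: 36.8
```

Emit:
jog_arm(motion=[10,-0.6,0,0,0,0,10,-0.6,0,0,0,0,10,-0.6,0,0,0,0,10,-0.6,0,0,0,0,8,-0.5,0,0,0,0,0,0,0,0,0,0])

```text
clock: 8.55
tool_pos: [0.6305, -0.1997, 0.0249]
ee_rot: [-3.141, 0.001, 3.085]
force: [0.2, 0.5, -2.9]
grip_width: 0.0477
grip_force: 36.8
```

Emit:
jog_arm(motion=[0,0,25,0,0,0,0,0,25,0,0,0,-17,31,0,0,0,0,-17,31,0,0,0,0,-18,31,0,0,0,0,-18,31,0,0,0,0,-18,31,0,0,0,0,-17,31,0,0,0,1,0,0,-20,0,0,0,0,0,-15,0,0,0,0,0,0,0,0,0])

```text
clock: 9.93
tool_pos: [0.5234, -0.0137, 0.0386]
ee_rot: [3.141, -0.003, 3.101]
force: [-0.4, 0.7, -2.4]
grip_width: 0.0473
grip_force: 36.9
```

Run:
```python
from h import *
s=arm.sense(); print(s['tool_pos'],s['ee_rot'],s['force'],s['torque'])
c=cam('wrist'); w=arm.snapshot('wrist'); cv2.imwrite('pics/w2.png',w[:,:,::-1])
```

```text
[ 0.5234 -0.0137  0.0386] [ 3.1413 -0.0029  3.1012] [-0.3952  0.7054 -2.3584] [ 0.0238 -0.0577  0.0489]
```

View pics/w2.png

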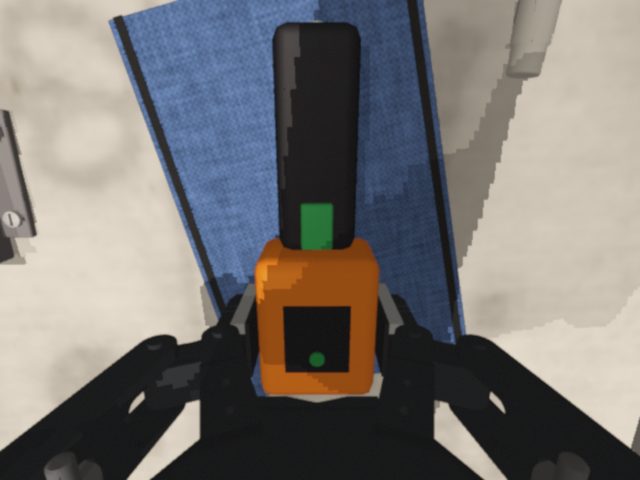

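The scanner hangs straight and level over the mat, with its handle at (317,135) and head at (317,320). I'll lower it gently.

Emit:
jog_arm(motion=[0,0,-5,0,0,0,0,0,-3,0,0,0,0,0,-1.5,0,0,0,0,0,-1,0,0,0,0,0,0,0,0,0])

```text
clock: 10.6
tool_pos: [0.5247, -0.0135, 0.0294]
ee_rot: [3.141, 0.0, 3.102]
force: [0.2, -0.4, -1.6]
grip_width: 0.0476
grip_force: 37.0
```

Emit:
jog_arm(motion=[0,0,-1,0,0,0,0,0,0,0,0,0])

```text
clock: 10.85
tool_pos: [0.5247, -0.0135, 0.0283]
ee_rot: [3.141, -0.0, 3.102]
force: [0.5, -0.6, -2.0]
grip_width: 0.0477
grip_force: 37.0
```

Emit:
jog_arm(motion=[0,0,-0.8,0,0,0,0,0,0,0,0,0])

```text
clock: 11.1
tool_pos: [0.5247, -0.0135, 0.0275]
ee_rot: [3.142, 0.0, 3.102]
force: [0.0, 0.4, -1.8]
grip_width: 0.0473
grip_force: 37.0
```

Emit:
jog_arm(motion=[0,0,-0.7,0,0,0,0,0,0,0,0,0])

```text
clock: 11.35
tool_pos: [0.5248, -0.0135, 0.0271]
ee_rot: [3.142, 0.0, 3.102]
force: [-1.1, 0.5, 0.8]
grip_width: 0.0474
grip_force: 37.2
```

Emit:
jog_arm(motion=[0,0,0,0,0,0,0,0,0,0,0,0,0,0,0,0,0,0,0,0,0,0,0,0,0,0,0,0,0,0,0,0,0,0,0,0], hand=-1)

```text
clock: 12.1
tool_pos: [0.5247, -0.0135, 0.0268]
ee_rot: [3.142, 0.0, 3.102]
force: [-1.0, -0.1, 0.1]
grip_width: 0.0854
grip_force: 0.0
```

Emit:
jog_arm(motion=[0,0,20,0,0,0,0,0,40,0,0,0,-15,0,50,0,0,0,-20,0,50,0,0,0,-20,0,0,0,0,0,0,0,0,0,0,0,0,0,0,0,0,0])

```text
clock: 12.98
tool_pos: [0.4699, -0.0135, 0.1863]
ee_rot: [3.141, -0.001, 3.102]
force: [0.5, -0.7, 0.6]
grip_width: 0.0857
grip_force: 0.0
```

Run:
```python
from h import *
s=arm.sense(); print(s['clock'],s['tool_pos'],s['ee_rot'],s['grip_width'])
c=cam('wrist'); w=arm.snapshot('wrist'); cv2.imwrite('pics/w3.png',w[:,:,::-1])
for l,z in(("scanner",.03),("scanner_head",.037),("mat",.003)):
    r=arm.cut_out('wrist',l)
    if r: print(l,r[0]['conf'],r[0]['box'],rectz(c,r[0]['region'],z))
r=arm.cut_out('wrist','label'); print('label',[(x['conf'],x['box']) for x in r])
cs=cam('scene'); im=arm.snapshot('scene'); r=arm.cut_out('scene','label'); cv2.imwrite('pics/s3.png',cv2.resize(im[180:330,160:360],None,fx=4,fy=4)[:,:,::-1])
for x in r:
    rr=cv2.boxPoints(cv2.minAreaRect(rect(x['region']).astype(np.float32))); ap=cv2.approxPolyDP(cv2.convexHull(rect(x['region']).astype(np.float32)),4,True)[:,0]; print(x['conf'],x['box'],ap.tolist())
```

```text
12.975 [ 0.4699 -0.0135  0.1863] [ 3.1413 -0.0005  3.1017] 0.08571298640378833
scanner 0.75 [295.0, 156.3, 53.9, 163.5] [485.5 -13.7  48.4 146.6  89.2]
scanner_head 0.91 [290.8, 246.2, 56.4, 71.3] [519.9 -14.   48.5  68.7  87.7]
mat 0.8 [223.4, 108.4, 177.5, 225.7] [484.3 -13.8 200.  129.8  11.3]
label []
0.77 [228.0, 227.3, 34.1, 26.8] [[261.0, 228.0], [260.0, 241.0], [231.0, 252.0], [232.0, 239.0]]
```

View pics/w3.png

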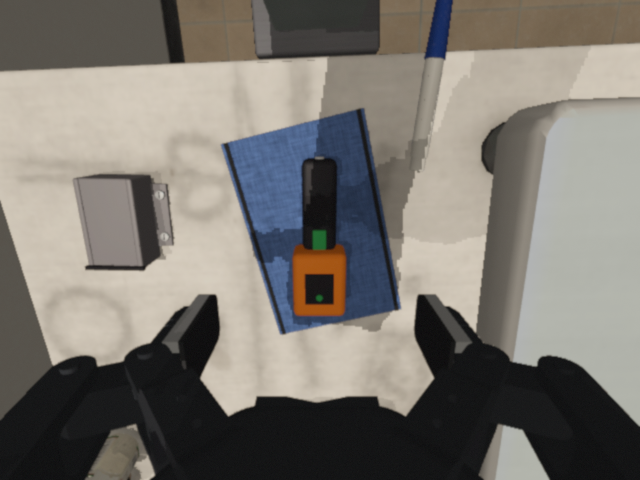

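View pics/s3.png

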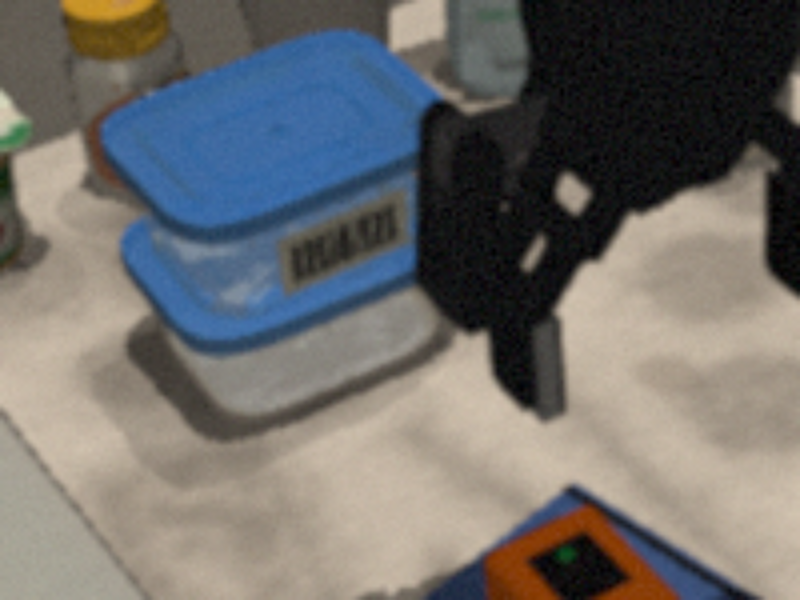

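The scanner lies flat on the mat (wrist view: head (320,280), handle (319,200)). The label shows whole beside the gripper.

Run:
```python
from h import *
c=cam('scene')
L=atz(c,(230.9,246.9),.085);Q=atz(c,(261.2,234.3),.085); d=L-Q
print(L,Q,(L+Q)/2,np.linalg.norm(d),'yaw',np.degrees(np.arctan2(-d[0],d[1])))
```

```text
[0.6864 0.0091 0.085 ] [ 0.6847 -0.0436  0.085 ] [ 0.6856 -0.0172  0.085 ] 0.05269686981086966 yaw -1.8620372042399163
```

Emit:
jog_arm(motion=[-8,0,-40,0,0,0,-8,1,-40,0,0,0,0,0,-40,0,0,0,0,0,-20,0,0,0,0,0,-12,0,0,0,0,0,-8,0,0,0,0,0,0,0,0,0,0,0,0,0,0,0])

```text
clock: 14.32
tool_pos: [0.4545, -0.0126, 0.0275]
ee_rot: [-3.142, 0.001, 3.102]
force: [-0.4, 0.9, -0.1]
grip_width: 0.0856
grip_force: 0.0
```

Emit:
jog_arm(motion=[0,0,0,0,0,0,0,0,0,0,0,0,0,0,0,0,0,0,0,0,0,0,0,0,0,0,0,0,0,0,0,0,0,0,0,0,0,0,0,0,0,0,0,0,0,0,0,0,0,0,0,0,0,0], hand=1, newtons=60)

```text
clock: 15.45
tool_pos: [0.4542, -0.0125, 0.0273]
ee_rot: [3.141, 0.001, 3.102]
force: [-1.0, 0.7, 5.5]
grip_width: 0.0287
grip_force: 60.7
```

Emit:
jog_arm(motion=[0,0,5,0,0,0,0,0,10,0,0,0,0,0,14,0,0,0,0,0,15,0,0,0,10,1,14,0,0,0,15,0,6,0,0,0,15,0,0,0,0,0,10,0,0,0,0,0,0,0,0,0,0,0,0,0,0,0,0,0])

```text
clock: 16.7
tool_pos: [0.5029, -0.0114, 0.0906]
ee_rot: [3.141, -0.001, 3.102]
force: [1.0, -1.1, -2.4]
grip_width: 0.0288
grip_force: 59.8
```

Run:
```python
from h import *
s=arm.sense(); print(s['tool_pos'],s['ee_rot'],s['force'])
a=arm.snapshot('scene'); b=arm.snapshot('wrist'); t=arm.snapshot('top')
cv2.imwrite('pics/c4.png',np.vstack([np.hstack([cv2.resize(a[170:350,180:420],(400,300)),cv2.resize(t[120:345,160:460],(400,300))]),np.hstack([cv2.resize(b,(400,300))]*2)])[:,:,::-1])
C=cam('scene'); Tc=cam('top'); P={}
for n,c,im in(('scene',C,a),('top',Tc,t)):
    k=cv2.inRange(cv2.cvtColor(im,cv2.COLOR_RGB2HSV),(3,140,60),(22,255,255)); k[:200 if n=='top' else 190]=0
    n_,lb,st,ce=cv2.connectedComponentsWithStats(k); i=1+np.argmax(st[1:,4]); h=cv2.convexHull(np.argwhere(lb==i)[:,::-1].astype(np.int32)); mo=cv2.moments(h); P[n]=(mo['m10']/mo['m00'],mo['m01']/mo['m00']); print(n,P[n],st[i])
print('head centre',tri((C,P['scene']),(Tc,P['top'])))
```

```text
[ 0.5029 -0.0114  0.0906] [ 3.1414 -0.0013  3.1017] [ 1.0336 -1.1171 -2.4049]
scene (268.2524509803921, 266.43382352941177) [259 259  19  14 140]Traceback (most recent call last):
  File "<stdin>", line 8, in <module>
ZeroDivisionError: float division by zero
```

View pics/c4.png

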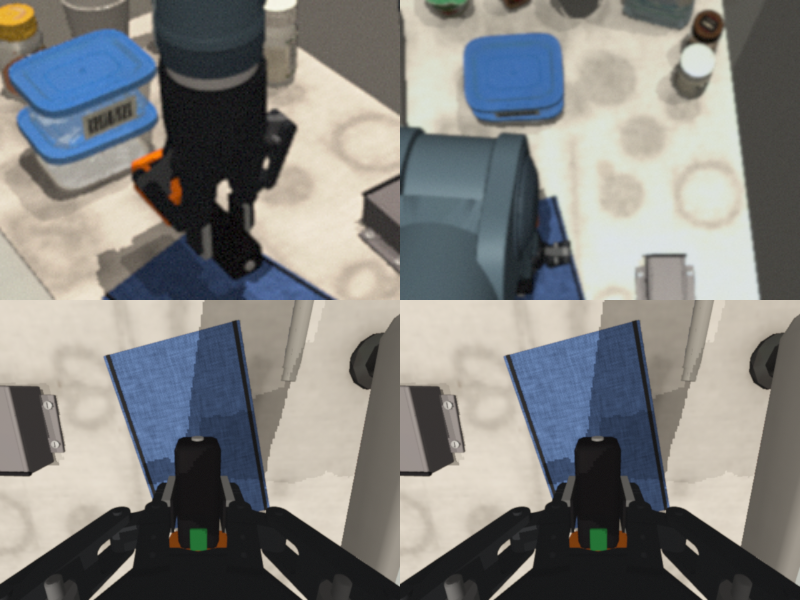

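Held by the handle, clear of the head. I'll check it for sag by projecting known handle points into the wrist view, and hold still meanwhile.

Emit:
jog_arm(motion=[0,0,0,0,0,0,0,0,0,0,0,0,0,0,0,0,0,0,0,0,0,0,0,0,0,0,0,0,0,0,0,0,0,0,0,0,0,0,0,0,0,0,0,0,0,0,0,0])

```text
clock: 17.85
tool_pos: [0.5037, -0.0115, 0.0908]
ee_rot: [3.141, -0.0, 3.102]
force: [-0.6, -0.1, -2.8]
grip_width: 0.0287
grip_force: 59.8
```

Run:
```python
from h import *
c=cam('wrist'); s=arm.sense(); p=s['tool_pos']; th=np.radians(-2.2)
b=arm.snapshot('wrist')
for pit in(-8,-4,0,4,8):  # nose-down positive, about TCP
    Rm=R.from_euler('ZY',[th,np.radians(pit)]).as_matrix()
    f=lambda x,y,z: proj(c,p+Rm@np.array([x+.031,y,z-.0243]))
    print(pit,f(-.071,0,.026),f(.009,.024,.034),f(.009,-.024,.034))
cv2.imwrite('pics/w5.png',b[200:440,160:480][:,:,::-1].repeat(2,0).repeat(2,1))
h=cv2.cvtColor(b,cv2.COLOR_RGB2HSV);k=cv2.inRange(h,(3,140,60),(22,255,255)); a=np.argwhere(k[300:]); print('orange rows/cols',a.min(0)+[300,0],a.max(0)+[300,0])
g=cv2.cvtColor(b,cv2.COLOR_RGB2GRAY); print(g[205:232,317])
```

```text
-8 [317.4801 227.1885] [376.5788 424.5929] [258.7063 424.6508]
-4 [317.4961 228.6601] [375.3426 421.0338] [259.9077 421.0914]
0 [317.5129 230.6958] [374.155  417.1431] [261.061  417.2005]
4 [317.5305 233.3188] [373.0185 412.9584] [262.1639 413.0157]
8 [317.5489 236.5492] [371.9353 408.5152] [263.2143 408.5724]
orange rows/cols [369 270] [399 363]
[ 70  73  74  75  76  76  75  73  73  71  70  72  82  91  94  96 108 129
 140 139 123  68  23  18  16  17  19]
```

View pics/w5.png

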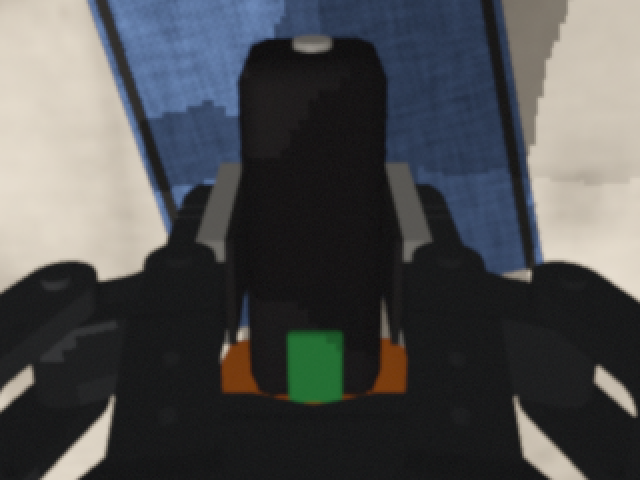

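Run:
```python
from h import *
c=cam('wrist'); p=arm.sense()['tool_pos']; th=np.radians(-2.2)
for dx in(0,-.004):
  for pit in(-8,-4,0,4,8):
    Rm=R.from_euler('ZY',[th,np.radians(pit)]).as_matrix()
    f=lambda x,y,z: proj(c,p+Rm@np.array([x+.031+dx,y,z-.0243]))[1].round(1)
    print(dx,pit,'rear bottom',f(-.071,0,0),'rear mid',f(-.071,0,.013),'head back bottom',f(.009,0,0),'junction top',f(.009,0,.026))
```

```text
0 -8 rear bottom 220.2 rear mid 223.4 head back bottom 377.0 junction top 411.4
0 -4 rear bottom 217.4 rear mid 222.5 head back bottom 370.7 junction top 407.2
0 0 rear bottom 215.0 rear mid 222.1 head back bottom 364.5 junction top 402.7
0 4 rear bottom 212.9 rear mid 222.2 head back bottom 358.2 junction top 398.0
0 8 rear bottom 211.3 rear mid 222.8 head back bottom 351.9 junction top 393.2
-0.004 -8 rear bottom 211.7 rear mid 214.1 head back bottom 369.7 junction top 402.9
-0.004 -4 rear bottom 208.8 rear mid 213.2 head back bottom 363.8 junction top 399.3
-0.004 0 rear bottom 206.3 rear mid 212.7 head back bottom 358.0 junction top 395.4
-0.004 4 rear bottom 204.2 rear mid 212.8 head back bottom 352.1 junction top 391.3
-0.004 8 rear bottom 202.5 rear mid 213.4 head back bottom 346.2 junction top 387.0
```

The scanner is level (junction row 401 against 402.7 predicted). After a short extra hold I'll take it back.

Emit:
jog_arm(motion=[0,0,0,0,0,0,0,0,0,0,0,0,0,0,0,0,0,0,0,0,0,0,0,0,-10,0,0,0,0,0,-15,0,0,0,0,0,-15,-1,-6,0,0,0,-10,0,-14,0,0,0,0,0,-15,0,0,0,0,0,-14,0,0,0,0,0,-8,0,0,0,0,0,-3,0,0,0])

```text
clock: 19.4
tool_pos: [0.4534, -0.0125, 0.0303]
ee_rot: [3.141, -0.001, 3.102]
force: [0.1, 0.6, -1.8]
grip_width: 0.0293
grip_force: 59.8
```

Emit:
jog_arm(motion=[0,0,0,0,0,0,0,0,-1,0,0,0,0,0,-0.8,0,0,0,0,0,0,0,0,0])

```text
clock: 19.9
tool_pos: [0.4538, -0.0126, 0.0291]
ee_rot: [3.142, 0.0, 3.102]
force: [0.1, -0.0, -2.5]
grip_width: 0.0287
grip_force: 59.8
```

Emit:
jog_arm(motion=[0,0,-0.8,0,0,0,0,0,0,0,0,0])

```text
clock: 20.15
tool_pos: [0.4537, -0.0125, 0.0282]
ee_rot: [3.141, -0.0, 3.102]
force: [-0.3, -0.3, -1.5]
grip_width: 0.0285
grip_force: 59.8
```

Emit:
jog_arm(motion=[0,0,-0.7,0,0,0,0,0,0,0,0,0])

```text
clock: 20.4
tool_pos: [0.4537, -0.0125, 0.0275]
ee_rot: [3.141, -0.0, 3.102]
force: [0.2, -0.4, -2.0]
grip_width: 0.0287
grip_force: 59.8
```

Emit:
jog_arm(motion=[0,0,-0.6,0,0,0,0,0,0,0,0,0])

```text
clock: 20.65
tool_pos: [0.4538, -0.0126, 0.0273]
ee_rot: [3.142, 0.0, 3.102]
force: [-2.4, -0.3, 3.7]
grip_width: 0.029
grip_force: 60.5
```

Emit:
jog_arm(motion=[0,0,-0.5,0,0,0,0,0,0,0,0,0])

```text
clock: 20.9
tool_pos: [0.4537, -0.0125, 0.0273]
ee_rot: [-3.142, 0.0, 3.102]
force: [-2.9, 0.6, 11.3]
grip_width: 0.0291
grip_force: 61.5
```

Seated on the mat, so I'll release and retreat.

Emit:
jog_arm(motion=[0,0,0,0,0,0,0,0,0,0,0,0,0,0,0,0,0,0,0,0,0,0,0,0,0,0,0,0,0,0,0,0,0,0,0,0], hand=-1)

```text
clock: 21.65
tool_pos: [0.4537, -0.0125, 0.0264]
ee_rot: [3.141, -0.0, 3.102]
force: [-0.1, 0.1, -0.3]
grip_width: 0.0852
grip_force: 0.0
```

Emit:
jog_arm(motion=[0,0,20,0,0,0,0,0,40,0,0,0,0,0,50,0,0,0,0,0,50,0,0,0,0,0,20,0,0,0,0,0,0,0,0,0,0,0,0,0,0,0])

```text
clock: 22.52
tool_pos: [0.453, -0.0124, 0.2052]
ee_rot: [3.141, -0.002, 3.102]
force: [-0.4, 0.6, -0.0]
grip_width: 0.0852
grip_force: 0.0
```

Run:
```python
from h import *
s=arm.sense(); print(s['clock'],s['tool_pos'],s['grip_width'],s['force'])
c=cam('wrist'); b=arm.snapshot('wrist')
for l,z in(("scanner",.03),("mat",.003)):
    r=arm.cut_out('wrist',l)
    if r: print(l,r[0]['conf'],rectz(c,r[0]['region'],z))
a=arm.snapshot('scene'); cv2.imwrite('pics/f.png',np.hstack([cv2.resize(a,(400,300)),cv2.resize(b,(400,300))])[:,:,::-1])
```

```text
22.525 [ 0.453  -0.0124  0.2052] 0.0852276025047941 [-0.428   0.626  -0.0442]
scanner 0.7 [485.1 -15.   48.8 146.7  89.8]
mat 0.83 [484.8 -14.3 201.8 132.2  11.1]
```

View pics/f.png

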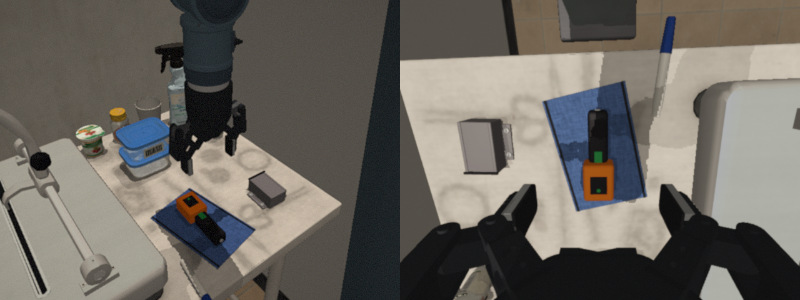

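The scanner lies upright in the middle of the mat, the tubs are undisturbed and the hand is clear.

```bash
python3 -c "
from station import arm
print(arm.finish_job())"
```

```text
the job is handed in; nothing more can be done
None
```

The job is handed in, with no verdict returned: the scanner was drawn and laid on the mat, re-gripped by its handle, held level about 8 cm from the label for well over a second by my measurements, and laid back released on the mat, with the tubs looking undisturbed in the last picture (the jar was hidden behind the arm there).

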